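# Slide the loaded media tray into its holder and bar it

## Task

Carry the grey media tray by its handle, keeping it level with the jar and the tin standing in it, and slide it, tall-jar end first, under the lips of the white slotted holder until it is fully home against the back stop. Then lay the flat metal retaining bar across the holder's two front saddles, grip block up, lying flat in both and roughly centred. Set both down rather than dropping them, and leave the other things on the shelf where they are.

Things in the scene. Friction and masses are not known exactly. Their poses are not given: they have to be found in the camera images.
- holder: White slotted tray holder, fixed. Origin: on the shelf, below the centre of a home tray; x = insertion direction (away from robot, turned up to 0.25 rad), y across, z up. Deck 186 mm wide, top 20 mm above the shelf, x = -115 to +71 mm. Back stop face at x = +65, 54 mm high. A home tray has its origin at x = 0, y = 0, z = 20 mm, with 4 mm play each side and 7 mm in height.
- channel_mouth (a point): Start of the holder's channels: holder x = -49 mm, y = 0, on the deck (z = 20). Channels run from here to the back stop: side faces at y = +-69 mm, lips over them, undersides 32 and tops 37 mm above the shelf, inner edges at y = +-59. Flared lead-ins reach 17 mm before it, up to 43 mm high. The tray enters only from the -x end.
- saddle_mid (a point): Midway between the two front saddles, at the height of their flat bottoms (36 mm above the shelf, holder x = -84 mm); axes as the holder. Each saddle is a U open upwards at |y| = 75 to 91 mm, 29 mm wide along x at the bottom, 38 at the top, cheeks up to 58 mm above the shelf. The tray passes between the saddles with 10 mm to spare on each side.
- tray: Grey plastic tray, loose, about 0.25 kg (plus about 0.2 kg load) on the shelf. Origin: centre of its underside; x = leading (tall jar) direction, within 0.4 rad of world x at start; z up. Base plate 130 x 130 x 5 mm; its side edges (y = +-54 to +-65 mm) are the flanges that run under the lips. Tub walls 28 mm high in all at x = +-65 and y = +-54 mm, a cross wall at x = 0.
- tray_grip (a point): Centre of the tray's carrying handle: a straight bar along the tray's y, 12 mm thick (x) and 16 mm high, 108 mm long, centre 88 mm above the tray's underside, over the tray's centre. Pinch it from above with the fingers closing along the tray's x.
- tray_lead (a point): Middle of the tray's leading edge, at its underside, tray x = +65 mm. It stands at holder x = +65 mm when home.
- jar: Small grey jar with white lid, 46 mm diameter, 50 mm tall, about 0.12 kg, loose, standing on the tray's 5 mm floor in the leading half. Origin: centre of its underside.
- tin: Low round metal tin, 46 mm diameter, 22 mm high, about 0.08 kg, loose, standing on the tray's floor in the trailing half. Origin: centre of its underside.
- bar: Aluminium retaining bar, loose, 0.15 kg, flat on the shelf, grip block up. Origin: centre of its underside; long axis y. Flat strip 24 mm (x) by 200 mm (y) by 10 mm (z), with a grip block on its middle 14 mm (x) by 44 mm (y), top 48 mm above the underside. Either way round is the same. Starts roughly along world x (yaw 0.9 to 2.2 rad).
- bar_grip (a point): On the bar's grip block, 36 mm above the bar's underside: where to pinch it from above, fingers closing along the bar's x.
- scraper: Bystander: black algae scraper handle lying flat, about 195 mm long, 16 mm high. Leave alone.
- breeder: Bystander: open yellow plastic fry breeder box, 100 x 170 x 90 mm. Leave alone.
- food: Bystander: food can, 60 mm diameter, 55 mm tall. Leave alone.
- conditioner: Bystander: white bottle, 60 mm diameter, 150 mm tall. Leave alone.
- magnet: Bystander: black magnet cleaner, 70 x 40 x 38 mm. Leave alone.
- media: Bystander: grey ceramic ring media jar with paper label, 100 mm diameter, 110 mm tall. Leave alone.
Not all that is in view belongs to the job. Leave any turquoise look-alike of the tray alone.

How it is judged:
On the way, in this order (a step that is already met when the one before it is completed fails the run):
1. the loaded tray is fully home in the holder (x of tray_lead in the frame of holder between 0.059 and 0.07 m and y of tray in the frame of holder between -0.008 and 0.008 m and z of tray in the frame of holder between 0.016 and 0.024 m and angle between the x axis of tray and the x axis of holder, either way round below 0.08 rad and angle between tray's own z axis and vertical below 0.05 rad and linear speed of tray below 0.02 m/s and x of jar in the frame of tray between 0.02 and 0.045 m and y of jar in the frame of tray between -0.035 and 0.035 m and z of jar in the frame of tray between 0.001 and 0.01 m and angle between each of jar, tin's own z axis and vertical below 0.15 rad and x of tin in the frame of tray between -0.045 and -0.02 m and y of tin in the frame of tray between -0.035 and 0.035 m and z of tin in the frame of tray between 0.001 and 0.01 m), for 0.2 s.
2. the retaining bar lies in both saddles (x of bar in the frame of saddle_mid between -0.011 and 0.011 m and y of bar in the frame of saddle_mid between -0.02 and 0.02 m and z of bar in the frame of saddle_mid between -0.004 and 0.004 m and angle between bar's own z axis and vertical below 0.06 rad and angle between the y axis of bar and the y axis of holder, either way round below 0.15 rad and linear speed of bar below 0.02 m/s), for 0.2 s.
At the end, for the whole second after the job is handed in: Tray under the lips, leading edge within 6 mm of the back stop, within 8 mm of the centre line, flat; jar in its leading and tin in its trailing half, upright; bar flat, block up, in both saddles between their cheeks, centred across within 20 mm; all at rest (all of step 1 and all of step 2); the robot touches nothing.
It fails at once if the jar or the tin tips over or leaves the tray (angle between any of jar, tin's own z axis and vertical above 0.6 rad or distance between any of jar, tin and tray above 0.07 m).
It fails at once if the tray is let go in the air (height (world z) of tray above 0.045 m and contact force between tray and the fingers below 0.05 N).
It fails at once if the bar is let go in the air (height (world z) of bar above 0.066 m and contact force between bar and anything else below 0.05 N).
It fails at once if a bystander is moved more than 30 mm (distance of any of scraper, breeder, food, conditioner, magnet, media from where it was at the start of the episode above 0.03 m).
It also fails if it takes over 67 s, if anything falls off the work surface, if the arm or the gripper's body presses on something with over 40 N, if the wrist force passes 120 N, or if a joint passes its speed limit or range.

## Robot

A 6-joint arm with a two-finger parallel gripper is mounted at the origin on the work surface. World frame = base frame: x ahead of the robot, y to its left, z up, the work surface at z = 0. Lengths are in m, angles in rad, forces in N, time in s.
With the tool pointing down it reaches from about 0.3 to 0.775 m from the base axis. Payload 14.6 kg.
Tool frame: the origin (TCP) lies midway between the tips of the shut fingers; the grasp point (between the pads) lies 19 mm behind it; z points along the fingers, y is the line along which they close (so a half turn about z gives the same grasp; the last joint's range is limited). The gripper opens to 85 mm and grips with 20 to 120 N. Pads are 22 mm wide; open, the fingers measure 114 mm over their backs; the gripper's body (76 mm by 85 mm) begins 54 mm behind the grasp point. The pads swing forward as they close: fully open they stand 13 mm farther back than shut.
Start: joints at [-1.358, 0.3, 1.521, -0, 1.321, -0.067], TCP at [0.152, -0.529, 0.231] pointing down, gripper open.
Joint ranges: [-3.03, 3.03], [-0.79, 2.21], [0.23, 2.52], [-1.04, 4.18], [0, 3.07], [-2.55, 2.55]. Speed limits (rad/s): [2.22, 2.22, 2.57, 3.14, 3.14, 3.14].

## Interface

Orientations are given as a unit quaternion [w, x, y, z].
In Python, from station import get_state, capture, finish_job gives the robot as it stands.
- The arm moves only by the tool play_rows, never from a script. Its argument "targets" is a list of rows, each an object of numbers: "x", "y", "z": the shift along the tool's x, y, z in cm; "ax", "ay", "az": the turn, a rotation vector about the tool's x, y, z in degrees; "grip": the finger opening in cm, from 0 to 8.54. A call has 1 to 10 rows; each row is the pose to reach, as a shift and turn from the pose commanded when the call began, along the tool's axes at that moment; what a row does not reach only later rows make up. A row lasts 1/8 s, in which the tool goes at most 62.5 mm and 10.7 degrees, less where a joint would pass 70% of its speed; a pose out of reach is approached as far as the arm can. A call with a gripper value outside its range is refused whole. The fingers move at their own pace and stop on an object; the grip force is fixed at half the most. Time passes only in rows, so rows that repeat a pose let the fingers close. It gives the time, the measured TCP pose, the force, the opening and the grip force at its end, in the units of the state.
- get_state(): the state, without advancing time (a new reading comes with each control period).
- capture(name): name is "side" or "top"; returns a dict with "color" (400x640x3 uint8, red, green, blue), "range_z" (400x640 float32, m along the optical axis (not along the pixel's ray), 0 where there is no reading), "fovy" (degrees; the focal length in pixels is half the picture's height over the tangent of half this angle, whatever the lens; pixels are square), "cx", "cy" (the principal point, pixels), "rvec" (rotation vector, rad) and "tvec" (3), from world to camera coordinates, as OpenCV has them. Camera axes: x right, y down, z forward; pixel columns grow to the right and rows downward; lengths in m; the calibration is good to about 2 mm. A picture is of the moment at which its call begins.
- finish_job(): hands the job in; it is judged then, once.
The state is a dict: "time_s": time; "joint_positions": joint angles; "qd": joint speeds; "tau": joint torques, N m; "tool_pos": TCP position; "ee_rot": TCP orientation; "force": force on the tool from outside, world axes, zero at the start; "torque": the same for the moment, N m; "gripper_width": finger opening in m; "grip_force": force on a finger pad.
Only numpy, scipy, OpenCV 4.12 (cv2) and the standard library are available. Lean on these libraries where they do the work, as an engineer would, in place of code of your own. Each camera call takes 0.05 s, during which the arm holds its last target. There are 200 camera calls.

## Working session

There is one attempt and no reset: what is moved stays moved. The work goes in short steps, Python scripts to look and compute and a tool call to move; the robot and the scene stay as the last step left them, time stands still between calls to the robot, and variables do not carry over. Pictures are saved under pics/ and viewed, at most 10 in all, crops included, and the job is handed in when it is done.

Besides the shell and the picture viewer there is one more tool, called after "Request:" by a JSON object that holds its "op" and its "data". play_rows: Moves the arm, as the interface text tells. Its arguments: {"type":"object","properties":{"targets":{"type":"array","items":{"type":"object","properties":{"x":{"type":"number"},"y":{"type":"number"},"z":{"type":"number"},"ax":{"type":"number"},"ay":{"type":"number"},"az":{"type":"number"},"grip":{"type":"number"}}}}},"required":["targets"]}

```bash
mkdir -p pics; cat > h.py <<'E'
import numpy as np, cv2
from station import get_state, capture, finish_job
def cam(name):
    c=capture(name); c['R']=cv2.Rodrigues(np.array(c['rvec'],float))[0]; c['t']=np.array(c['tvec'],float).reshape(3)
    c['f']=200/np.tan(np.radians(c['fovy'])/2); return c
def cloud(c):
    v,u=np.mgrid[0:400,0:640]; z=c['range_z']
    P=np.stack([(u-c['cx'])/c['f']*z,(v-c['cy'])/c['f']*z,z],-1)
    W=(P-c['t'])@c['R']; W[z==0]=np.nan; return W
def plane(c,uv,h):
    uv=np.atleast_2d(uv).astype(float)
    d=np.c_[(uv[:,0]-c['cx'])/c['f'],(uv[:,1]-c['cy'])/c['f'],np.ones(len(uv))]@c['R']
    o=-c['t']@c['R']; return o+d*((h-o[2])/d[:,2])[:,None]
def proj(c,p):
    q=np.atleast_2d(p)@c['R'].T+c['t']; return q[:,:2]/q[:,2:]*c['f']+[c['cx'],c['cy']]
E
python3 - <<'E'
from h import *
print(get_state())
for n in('top','side'):
    c=cam(n); cv2.imwrite(f'pics/{n}0.png',c['color'][:,:,::-1]); print(n,-c['t']@c['R'],c['R'][2],c['fovy'],c['cx'],c['cy'])
    np.savez(f'{n}0.npz',**c)
E
```

```text
{'time_s': 0.0, 'joint_positions': array([-1.35764091e+00,  3.00510628e-01,  1.52163479e+00, -1.66780411e-05,
        1.32069869e+00, -6.65621254e-02]), 'qd': array([ 5.49695516e-04,  3.90143812e-06,  7.56628549e-04,  3.80990070e-05,
       -2.31300010e-04, -1.17718029e-03]), 'tau': array([-1.93648397e-03, -5.43503988e+01, -3.61798990e+01, -2.12964283e-04,
        3.97609459e-03, -7.15073057e-06]), 'tool_pos': array([ 0.15180583, -0.5283707 ,  0.23067692]), 'ee_rot': array([-6.23451342e-04,  9.90235211e-01,  1.39405290e-01, -5.38789384e-05]), 'force': array([ 0.14042597, -0.03477803, -0.20775546]), 'torque': array([ 0.01013951,  0.01800238, -0.02479513]), 'grip_force': 0.0, 'gripper_width': 0.08535553106158061}
top [0.39814629 0.01043819 1.32472026] [ 0.09799377 -0.0054594  -0.99517205] 50.65009925411276 319.74921819906325 203.8809876909422
side [ 0.20484654 -1.14169276  1.00848965] [ 0.20049022  0.76540373 -0.61152335] 47.23641170651439 322.10063127572295 199.15554534948885
```

View pics/top0.png

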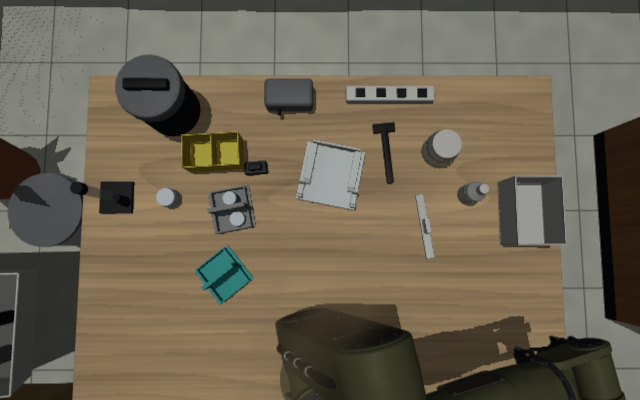

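View pics/side0.png

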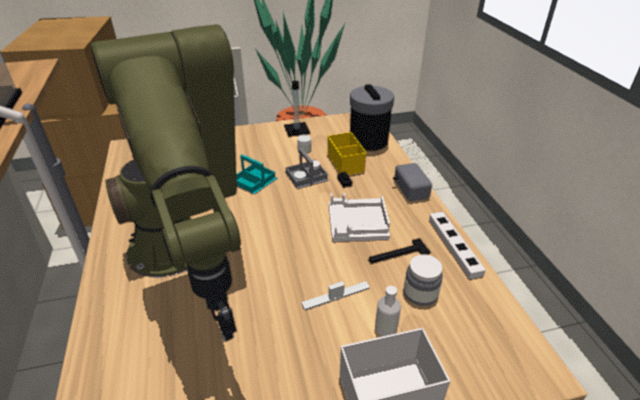

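```bash
python3 - <<'E'
from h import *
a=cv2.imread('pics/top0.png')[125:265,185:445]; cv2.imwrite('pics/c1.png',cv2.resize(a,None,fx=3,fy=3,interpolation=cv2.INTER_CUBIC))
c=dict(np.load('top0.npz'));W=cloud(c)
print(proj(c,[[.4,.0,0],[.5,.1,0]]))
for (u,v) in [(332,175),(270,250),(232,210),(231,197),(238,218),(425,226),(317,230),(330,145),(344,206)]: print(u,v,W[v,u].round(4),c['color'][v,u])
s=dict(np.load('side0.npz'));b=cv2.imread('pics/side0.png')[140:320,270:430]; cv2.imwrite('pics/c2.png',cv2.resize(b,None,fx=3.3,fy=3.3,interpolation=cv2.INTER_CUBIC))
E
```

```text
[[320.8258686  244.89732479]
 [288.94370738 212.96584666]]
332 175 [ 0.6174 -0.0352  0.0191] [160 167 166]
270 250 [3.844e-01 1.583e-01 1.000e-04] [121 102  76]
232 210 [0.5091 0.2779 0.0051] [34 35 35]
231 197 [0.5445 0.2719 0.0531] [160 167 171]
238 218 [0.4822 0.2535 0.0328] [160 167 172]
425 226 [ 0.4568 -0.3174  0.0377] [65 62 55]
317 230 [ 0.4466  0.0119 -0.0033] [142 120  89]
330 145 [ 0.7084 -0.0287  0.0379] [62 60 57]
344 206 [ 0.52   -0.072   0.0195] [160 167 167]
```

View pics/c1.png

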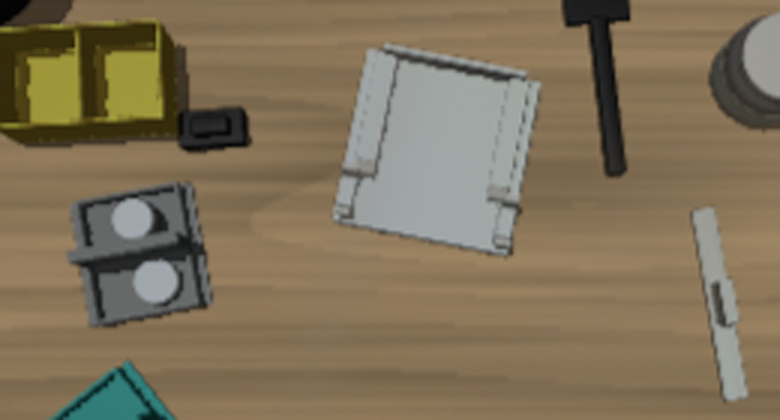

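View pics/c2.png

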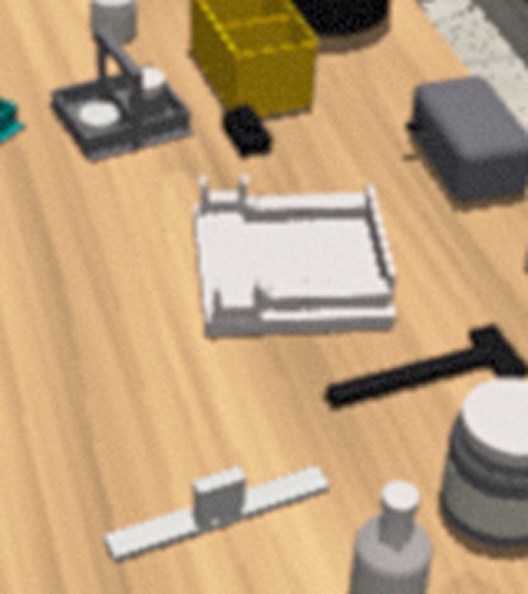

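```bash
cat >> h.py <<'E'
def avg(n,k=4):
    cs=[cam(n) for _ in range(k)]; c=cs[0]; z=np.stack([x['range_z'] for x in cs]).astype(float); z[z==0]=np.nan
    c['range_z']=np.nan_to_num(np.nanmedian(z,0)); return c
def reg(W,x,y,z):
    P=W.reshape(-1,3); m=np.ones(len(P),bool)
    for i,r in enumerate((x,y,z)): m&=(P[:,i]>r[0])&(P[:,i]<r[1])
    return P[m]
def rect(P):
    r=cv2.minAreaRect((P[:,:2]*1000).astype(np.float32)); return [np.round(r[0],1),np.round(r[1],1),round(r[2],1),len(P)]
E
python3 - <<'E'
from h import *
for n in('top','side'):
    W=cloud(avg(n)); print(n)
    print('table',np.nanmean(reg(W,(.3,.45),(0,.1),(-.02,.02)),0))
    H=((.45,.78),(-.16,.1))
    print('holder',rect(reg(W,*H,(.012,.07))))
    for a,b in((.015,.025),(.03,.042),(.05,.065)):
        P=reg(W,*H,(a,b)); print(a,rect(P),P.mean(0))
    T=((.40,.6),(.19,.345))
    print('tray',rect(reg(W,*T,(.012,.11))))
    for a,b in((.022,.034),(.045,.06),(.085,.11)):
        P=reg(W,*T,(a,b)); print(a,rect(P),P.mean(0))
    B=((.35,.60),(-.36,-.27))
    for a,b in((.006,.06),(.03,.06)):
        P=reg(W,*B,(a,b)); print('bar',rect(P),P.mean(0))
E
```

```text
top
table [ 3.75103144e-01  5.08746814e-02 -8.04630491e-05]
holder [array([618.8, -29.1]), array([186.1, 186.2]), 78.7, 3640]
0.015 [array([618.4, -29. ]), array([186.1, 185.3]), 78.7, 2692] [ 0.61420185 -0.02831269  0.02008186]
0.03 [array([620.2, -29.2]), array([181.5, 172.6]), 78.6, 709] [ 0.63232763 -0.03132053  0.03692799]
0.05 [array([621.8, -30. ]), array([180.3, 180.2]), 78.6, 157] [ 0.65882    -0.03950136  0.05499238]
tray [array([512.2, 280.2]), array([130.4, 108.3]), 10.9, 905]
0.022 [array([512.3, 280.2]), array([130.4, 108.2]), 11.0, 452] [0.5020932  0.27188724 0.02741604]
0.045 [array([534.1, 284.5]), array([ 56.4, 108.1]), 11.3, 155] [0.54236489 0.27850012 0.0546315 ]
0.085 [array([512.1, 279.8]), array([ 12.6, 107. ]), 10.8, 174] [0.51160126 0.27945606 0.09531523]
bar [array([ 460.2, -321.8]), array([199.5,  24.5]), 8.4, 532] [ 0.45854146 -0.32094599  0.01615415]
bar [array([ 460., -322.]), array([43.5, 14.8]), 8.3, 89] [ 0.45981105 -0.32036351  0.04540199]
side
table [ 0.37432742  0.04873709 -0.00103644]
holder [array([619.8, -33.3]), array([187.5, 186. ]), 78.7, 229
[... 163 characters left out ...]
 524] [ 0.62858513 -0.04310771  0.03570402]
0.05 [array([623.5, -33.2]), array([184.8, 180.1]), 78.1, 100] [ 0.64465737 -0.04460959  0.05418557]
tray [array([512.9, 276.9]), array([132.9, 114.1]), 11.8, 687]
0.022 [array([512.4, 276.5]), array([132.9, 112.4]), 13.1, 269] [0.50411148 0.26449217 0.02594417]
0.045 [array([537., 280.]), array([ 57.2, 112. ]), 10.0, 64] [0.53810633 0.27088266 0.05294668]
0.085 [array([512.9, 276.7]), array([ 13.1, 113.6]), 10.6, 83] [0.51266404 0.27169056 0.09300107]
bar [array([ 461. , -325.3]), array([199.5,  26. ]), 8.3, 631] [ 0.45927033 -0.32802733  0.0173424 ]
bar [array([ 460.9, -325.3]), array([44.6, 15.9]), 9.9, 128] [ 0.46029739 -0.32825844  0.04274875]
```

```bash
cat >> h.py <<'E'
from scipy.spatial.transform import Rotation as Ro
def go(x,y,z,yaw,p0=None):
    """rows' shift (cm) and turn (deg) bringing TCP to x,y,z with tool down and tool y at yaw deg (mod 180)"""
    s=get_state(); q=s['ee_rot']; R=Ro.from_quat([q[1],q[2],q[3],q[0]])
    best=None
    for yw in (yaw,yaw+180):
        a=np.radians(yw); Y=np.array([np.cos(a),np.sin(a),0]); Z=np.array([0,0,-1.]); X=np.cross(Y,Z)
        G=Ro.from_matrix(np.c_[X,Y,Z]); r=(R.inv()*G).as_rotvec(degrees=True)
        if best is None or np.linalg.norm(r)<np.linalg.norm(best): best=r
    d=R.inv().apply(np.array([x,y,z])-s['tool_pos'])*100
    print('t',round(s['time_s'],2),'shift cm',d.round(2),'turn',best.round(2),'toolY yaw',np.degrees(np.arctan2(*R.apply([0,1,0])[[1,0]])).round(2),'pos',s['tool_pos'].round(4),'F',s['force'].round(1),'w',round(s['gripper_width'],4),'q',s['joint_positions'].round(2))
E
python3 -c "
from h import *
go(.5122,.2795,.16,10.9)"
```

```text
t 0.5 shift cm [ 56.95 -67.72   7.13] turn [ -0.    -0.   -84.87] toolY yaw -73.97 pos [ 0.1519 -0.5286  0.2313] F [-0.9  0.3 -0.2] w 0.0851 q [-1.36  0.3   1.52 -0.    1.32 -0.07]
```

Request:
{"op": "play_rows", "data": {"targets": [{"x":3.5,"y":-4.2,"z":0,"az":-5.3,"grip":8.5},{"x":7.1,"y":-8.5,"z":0,"az":-10.6,"grip":8.5},{"x":10.7,"y":-12.7,"z":0,"az":-15.9,"grip":8.5},{"x":14.2,"y":-16.9,"z":0,"az":-21.2,"grip":8.5},{"x":17.8,"y":-21.2,"z":0,"az":-26.5,"grip":8.5},{"x":21.4,"y":-25.4,"z":0,"az":-31.8,"grip":8.5},{"x":24.9,"y":-29.6,"z":0,"az":-37.1,"grip":8.5},{"x":28.5,"y":-33.9,"z":0,"az":-42.4,"grip":8.5},{"x":32.0,"y":-38.1,"z":0,"az":-47.7,"grip":8.5},{"x":35.6,"y":-42.3,"z":0,"az":-53,"grip":8.5}]}}

```text
validation failed for argument at $.ta...
```

```bash
python3 -c "
from h import *
go(.5122,.2795,.16,10.9)"
```

```text
t 0.5 shift cm [ 56.95 -67.72   7.13] turn [ -0.    -0.   -84.87] toolY yaw -73.97 pos [ 0.1519 -0.5286  0.2313] F [-0.9  0.3 -0.2] w 0.0851 q [-1.36  0.3   1.52 -0.    1.32 -0.07]
```

Request:
{"op": "play_rows", "data": {"targets": [{"x":3.5,"y":-4.2,"z":0,"ax":0,"ay":0,"az":-5.3,"grip":8.5}]}}

```text
time_s: 0.62
tool_pos: [0.1734, -0.4792, 0.2305]
ee_rot: [-0.0, 0.983, 0.185, -0.0]
force: [1.2, 0.1, 0.2]
gripper_width: 0.0848
grip_force: 0.0
```

Request:
{"op": "play_rows", "data": {"targets": [{"x":3.9,"y":-3.9,"z":0,"ax":0,"ay":0,"az":-5.3,"grip":8.5},{"x":7.9,"y":-7.8,"z":0,"ax":0,"ay":0,"az":-10.6,"grip":8.5},{"x":11.8,"y":-11.7,"z":0,"ax":0,"ay":0,"az":-15.9,"grip":8.5},{"x":15.8,"y":-15.6,"z":0,"ax":0,"ay":0,"az":-21.2,"grip":8.5},{"x":19.7,"y":-19.5,"z":0,"ax":0,"ay":0,"az":-26.5,"grip":8.5},{"x":23.6,"y":-23.3,"z":0,"ax":0,"ay":0,"az":-31.8,"grip":8.5},{"x":27.6,"y":-27.2,"z":0,"ax":0,"ay":0,"az":-37.1,"grip":8.5},{"x":31.5,"y":-31.1,"z":0,"ax":0,"ay":0,"az":-42.4,"grip":8.5},{"x":35.5,"y":-35,"z":0,"ax":0,"ay":0,"az":-47.7,"grip":8.5},{"x":39.4,"y":-38.9,"z":0,"ax":0,"ay":0,"az":-53,"grip":8.5}]}}

```text
time_s: 1.88
tool_pos: [0.3999, 0.029, 0.2316]
ee_rot: [0.0, 0.796, 0.605, 0.0]
force: [0.8, -0.6, 0.0]
gripper_width: 0.0853
grip_force: 0.0
```

```bash
python3 -c "
from h import *
go(.5122,.2795,.16,10.9)"
```

```text
t 1.88 shift cm [27.13  4.13  7.17] turn [  0.06   0.   -26.38] toolY yaw -15.48 pos [0.3999 0.029  0.2316] F [ 0.8 -0.6  0. ] w 0.0853 q [-0.02 -0.04  1.91 -0.    1.28  0.25]
```

Request:
{"op": "play_rows", "data": {"targets": [{"x":5,"y":0.8,"z":0,"ax":0,"ay":0,"az":-5,"grip":8.5},{"x":10,"y":1.6,"z":0,"ax":0,"ay":0,"az":-10,"grip":8.5},{"x":15,"y":2.3,"z":0,"ax":0,"ay":0,"az":-15,"grip":8.5},{"x":20,"y":3,"z":1,"ax":0,"ay":0,"az":-20,"grip":8.5},{"x":25,"y":3.8,"z":3,"ax":0,"ay":0,"az":-24,"grip":8.5},{"x":27.1,"y":4.1,"z":5,"ax":0,"ay":0,"az":-26.4,"grip":8.5},{"x":27.1,"y":4.1,"z":7,"ax":0,"ay":0,"az":-26.4,"grip":8.5},{"x":27.1,"y":4.1,"z":7,"ax":0,"ay":0,"az":-26.4,"grip":8.5},{"x":27.1,"y":4.1,"z":7,"ax":0,"ay":0,"az":-26.4,"grip":8.5}]}}

```text
time_s: 3.0
tool_pos: [0.5124, 0.2769, 0.1623]
ee_rot: [0.0, 0.638, 0.77, 0.001]
force: [1.1, 1.3, 0.4]
gripper_width: 0.0846
grip_force: 0.0
```

```bash
python3 - <<'E'
from h import *
go(.5122,.2795,.069,10.9)
for n in('top','side'):
    c=avg(n,2); W=cloud(c); s=get_state()
    cv2.imwrite(f'pics/{n}1.png',c['color'][:,:,::-1])
    print(n,proj(c,s['tool_pos']), proj(c,[.512,.28,.096]))
    for a,b in((.135,.17),(.17,.2)):
        P=reg(W,(.4,.62),(.19,.37),(a,b)); print(a,rect(P) if len(P)>5 else len(P))
a=cv2.imread('pics/side1.png')[100:260,230:430]; cv2.imwrite('pics/c3.png',cv2.resize(a,None,fx=3,fy=3,interpolation=cv2.INTER_CUBIC))
E
```

```text
t 3.0 shift cm [0.26 0.01 9.33] turn [ 0.07 -0.02 -0.19] toolY yaw 10.71 pos [0.5124 0.2769 0.1623] F [1.1 1.3 0.4] w 0.0846 q [0.43 0.43 1.51 0.   1.2  0.25]
top [[220.88564124 204.00805707]] [[225.00794702 206.40506543]]
0.135 0
0.17 0
side [[305.40717277 139.38758084]] [[305.44408625 154.43338912]]
0.135 0
0.17 [array([513.8, 272.3]), array([110.7,  24.3]), 11.2, 57]h.py:18: RuntimeWarning: All-NaN slice encountered
  c['range_z']=np.nan_to_num(np.nanmedian(z,0)); return c
```

View pics/c3.png

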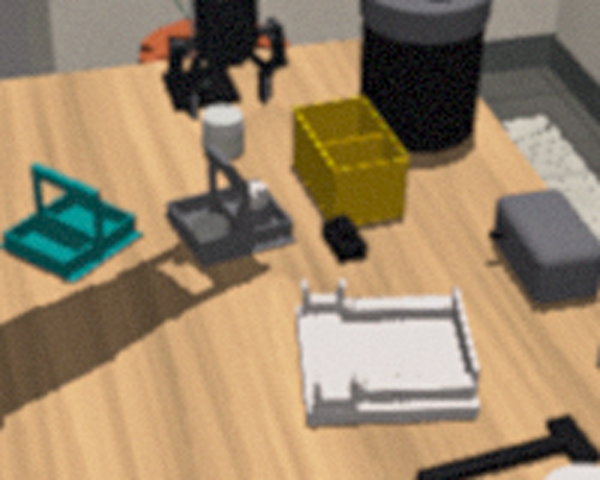

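Request:
{"op": "play_rows", "data": {"targets": [{"x":0.2,"y":0,"z":3,"ax":0,"ay":0,"az":-0.1,"grip":8.5},{"x":0.2,"y":0,"z":6,"ax":0,"ay":0,"az":-0.1,"grip":8.5},{"x":0.2,"y":0,"z":8.5,"ax":0,"ay":0,"az":-0.1,"grip":8.5},{"x":0.2,"y":0,"z":9.2,"ax":0,"ay":0,"az":-0.1,"grip":8.5},{"x":0.2,"y":0,"z":9.2,"ax":0,"ay":0,"az":-0.1,"grip":5},{"x":0.2,"y":0,"z":9.2,"ax":0,"ay":0,"az":-0.1,"grip":3},{"x":0.2,"y":0,"z":9.2,"ax":0,"ay":0,"az":-0.1,"grip":2},{"x":0.2,"y":0,"z":9.2,"ax":0,"ay":0,"az":-0.1,"grip":1.6},{"x":0.2,"y":0,"z":9.2,"ax":0,"ay":0,"az":-0.1,"grip":1.2},{"x":0.2,"y":0,"z":9.2,"ax":0,"ay":0,"az":-0.1,"grip":0.5}]}}

```text
time_s: 4.45
tool_pos: [0.5112, 0.2788, 0.0695]
ee_rot: [-0.0, 0.637, 0.771, -0.001]
force: [-7.1, -2.7, 6.3]
gripper_width: 0.0108
grip_force: 58.8
```

```bash
python3 -c "
from h import *
go(.5122,.2795,.069,10.9)"
```

```text
t 4.45 shift cm [0.05 0.11 0.05] turn [-0.08  0.01 -0.06] toolY yaw 10.84 pos [0.5112 0.2788 0.0695] F [-7.1 -2.7  6.3] w 0.0108 q [0.44 0.55 1.57 0.   1.02 0.25]
```

Request:
{"op": "play_rows", "data": {"targets": [{"x":0,"y":0,"z":-0.3,"ax":0,"ay":0,"az":0,"grip":0.5},{"x":0,"y":0,"z":-0.8,"ax":0,"ay":0,"az":0,"grip":0.5},{"x":0,"y":0,"z":-1.5,"ax":0,"ay":0,"az":0,"grip":0.5},{"x":0,"y":0,"z":-2.4,"ax":0,"ay":0,"az":0,"grip":0.5},{"x":0,"y":0,"z":-3.4,"ax":0,"ay":0,"az":0,"grip":0.5},{"x":0,"y":0,"z":-4.3,"ax":0,"ay":0,"az":0,"grip":0.5},{"x":0,"y":0,"z":-5,"ax":0,"ay":0,"az":0,"grip":0.5},{"x":0,"y":0,"z":-5.4,"ax":0,"ay":0,"az":0,"grip":0.5},{"x":0,"y":0,"z":-5.5,"ax":0,"ay":0,"az":0,"grip":0.5}]}}

```text
time_s: 5.58
tool_pos: [0.5117, 0.2789, 0.1244]
ee_rot: [0.0, 0.637, 0.771, 0.0]
force: [-0.4, 0.3, -4.9]
gripper_width: 0.0108
grip_force: 58.5
```

```bash
cat >> h.py <<'E'
HO=np.array([.6404,-.0334]); HA=-11.3
def hp(x,y=0):
    a=np.radians(HA); return HO+x*np.array([np.cos(a),np.sin(a)])+y*np.array([-np.sin(a),np.cos(a)])
E
python3 -c "
from h import *
p=hp(-.19);print(p)
go(*p,.125,-11.3)"
```

```text
[0.45408321 0.00382977]
t 5.58 shift cm [-25.94 -10.83  -0.06] turn [ 1.000e-02 -0.000e+00  2.213e+01] toolY yaw 10.83 pos [0.5117 0.2789 0.1244] F [-0.4  0.3 -4.9] w 0.0108 q [0.44 0.48 1.54 0.   1.13 0.25]
```

Request:
{"op": "play_rows", "data": {"targets": [{"x":-0.4,"y":-0.15,"z":0,"ax":0,"ay":0,"az":0.3,"grip":0.5},{"x":-1.1,"y":-0.46,"z":0,"ax":0,"ay":0,"az":1,"grip":0.5},{"x":-2.2,"y":-0.92,"z":0,"ax":0,"ay":0,"az":1.9,"grip":0.5},{"x":-3.7,"y":-1.54,"z":0,"ax":0,"ay":0,"az":3.2,"grip":0.5},{"x":-5.5,"y":-2.3,"z":0,"ax":0,"ay":0,"az":4.7,"grip":0.5},{"x":-7.4,"y":-3.1,"z":0,"ax":0,"ay":0,"az":6.3,"grip":0.5},{"x":-9.3,"y":-3.9,"z":0,"ax":0,"ay":0,"az":7.9,"grip":0.5},{"x":-11.2,"y":-4.7,"z":0,"ax":0,"ay":0,"az":9.5,"grip":0.5},{"x":-13,"y":-5.4,"z":0,"ax":0,"ay":0,"az":11.1,"grip":0.5},{"x":-14.8,"y":-6.2,"z":0,"ax":0,"ay":0,"az":12.6,"grip":0.5}]}}

```text
time_s: 6.82
tool_pos: [0.4784, 0.1206, 0.1243]
ee_rot: [0.0, 0.719, 0.695, 0.0]
force: [-0.3, 0.1, -3.9]
gripper_width: 0.0112
grip_force: 58.5
```

```bash
python3 -c "
from h import *
go(*hp(-.19),.125,-11.3)"
```

```text
t 6.83 shift cm [-11.75  -2.05  -0.07] turn [ 0.01 -0.    9.43] toolY yaw -1.87 pos [0.4784 0.1206 0.1243] F [-0.3  0.1 -3.9] w 0.0112 q [0.17 0.3  1.79 0.   1.05 0.21]
```

Request:
{"op": "play_rows", "data": {"targets": [{"x":-1.9,"y":-0.33,"z":0,"ax":0,"ay":0,"az":1.6,"grip":0.5},{"x":-3.8,"y":-0.66,"z":0.4,"ax":0,"ay":0,"az":3.1,"grip":0.5},{"x":-5.7,"y":-1,"z":1,"ax":0,"ay":0,"az":4.6,"grip":0.5},{"x":-7.5,"y":-1.3,"z":1.7,"ax":0,"ay":0,"az":6,"grip":0.5},{"x":-9,"y":-1.55,"z":2.3,"ax":0,"ay":0,"az":7.3,"grip":0.5},{"x":-10.2,"y":-1.75,"z":2.7,"ax":0,"ay":0,"az":8.2,"grip":0.5},{"x":-11,"y":-1.9,"z":2.9,"ax":0,"ay":0,"az":8.9,"grip":0.5},{"x":-11.4,"y":-2,"z":3,"ax":0,"ay":0,"az":9.4,"grip":0.5},{"x":-11.5,"y":-2,"z":3,"ax":0,"ay":0,"az":9.4,"grip":0.5},{"x":-11.5,"y":-2,"z":3,"ax":0,"ay":0,"az":9.4,"grip":0.5}]}}

```text
time_s: 8.07
tool_pos: [0.4552, 0.0078, 0.0944]
ee_rot: [0.0, 0.772, 0.635, 0.0]
force: [1.3, 0.1, -4.8]
gripper_width: 0.0108
grip_force: 58.5
```

```bash
python3 - 2>/dev/null <<'E'
from h import *
go(*hp(-.19),.092,-11.3)
for n in('top','side'):
    c=avg(n,3); W=cloud(c); np.savez(f'{n}2.npz',**c); cv2.imwrite(f'pics/{n}2.png',c['color'][:,:,::-1]); print(n)
    P=reg(W,(.48,.78),(-.16,.1),(.012,.07)); 
    T=((.36,.55),(-.08,.09))
    for a,b in((.01,.065),(.022,.034),(.045,.06),(.06,.08),(.085,.125)):
        P=reg(W,*T,(a,b)); print(a,rect(P) if len(P)>5 else len(P),P.mean(0) if len(P) else 0)
a,b=[cv2.imread(f'pics/{n}2.png') for n in('top','side')]
o=np.hstack([a[140:280,240:390],b[120:260,250:430]]); cv2.imwrite('pics/c4.png',cv2.resize(o,None,fx=2.4,fy=2.4,interpolation=cv2.INTER_CUBIC))
E
```

```text
t 8.07 shift cm [-0.41 -0.04  0.24] turn [ 0.02 -0.    0.15] toolY yaw -11.15 pos [0.4552 0.0078 0.0944] F [ 1.3  0.1 -4.8] w 0.0108 q [-0.06  0.27  1.92  0.    0.96  0.13]
top
0.01 [array([482.,   0.]), array([156.4, 134.2]), 89.3, 415] [ 0.51616616 -0.01013501  0.02507551]
0.022 [array([483.8,  -5.8]), array([132.5, 135.1]), 86.9, 97] [0.48133681 0.00702174 0.02717356]
0.045 [array([482.9,  15. ]), array([169.1,  41.2]), 28.6, 48] [0.46908486 0.00927604 0.05262235]
0.06 0 0
0.085 0 0
side
0.01 [array([466.4,  -1.5]), array([155.5, 167.1]), 89.6, 1114] [ 0.46229066 -0.01157535  0.03761343]
0.022 [array([467.6,  -2.9]), array([122.6, 148.7]), 77.5, 353] [ 0.44869374 -0.01242115  0.02909919]
0.045 [array([458. ,   4.6]), array([114.6, 127.6]), 78.6, 389] [ 0.45043721 -0.00760337  0.05077238]
0.06 [array([476.5, -24.2]), array([76.1, 40.2]), 61.5, 124] [ 0.47889744 -0.01768294  0.07436996]
0.085 [array([457.5,   4.6]), array([107.1,  34.8]), 65.1, 163] [ 0.45468168 -0.00777061  0.11347111]
```

View pics/c4.png

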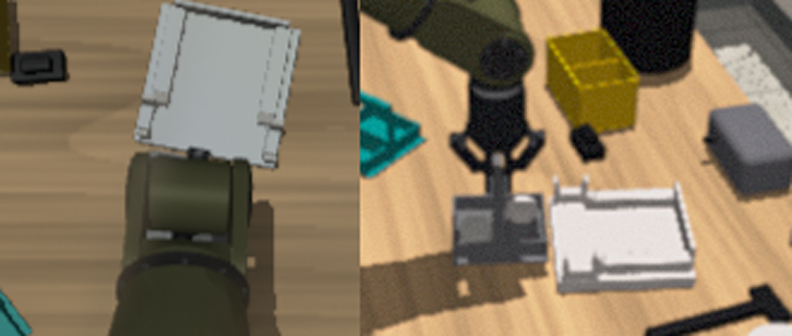

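Request:
{"op": "play_rows", "data": {"targets": [{"x":-0.2,"y":0.2,"z":0.1,"ax":0,"ay":0,"az":0.1,"grip":0.5},{"x":-0.45,"y":0.7,"z":0.1,"ax":0,"ay":0,"az":0.1,"grip":0.5},{"x":-0.45,"y":1.5,"z":0.1,"ax":0,"ay":0,"az":0.1,"grip":0.5},{"x":-0.45,"y":2.5,"z":0.1,"ax":0,"ay":0,"az":0.1,"grip":0.5},{"x":-0.45,"y":3.5,"z":0.1,"ax":0,"ay":0,"az":0.1,"grip":0.5},{"x":-0.45,"y":4.4,"z":0.1,"ax":0,"ay":0,"az":0.1,"grip":0.5},{"x":-0.45,"y":5,"z":0.1,"ax":0,"ay":0,"az":0.1,"grip":0.5},{"x":-0.45,"y":5.4,"z":0.1,"ax":0,"ay":0,"az":0.1,"grip":0.5},{"x":-0.45,"y":5.5,"z":0.1,"ax":0,"ay":0,"az":0.1,"grip":0.5},{"x":-0.45,"y":5.5,"z":0.1,"ax":0,"ay":0,"az":0.1,"grip":0.5}]}}

```text
time_s: 9.62
tool_pos: [0.5081, -0.0075, 0.0933]
ee_rot: [-0.0, 0.773, 0.634, -0.0]
force: [0.6, -0.3, -5.2]
gripper_width: 0.0109
grip_force: 58.5
```

```bash
python3 - 2>/dev/null <<'E'
from h import *
go(*hp(-.125),.092,-11.3)
c=avg('side',3); W=cloud(c); np.savez('side3.npz',**c); cv2.imwrite('pics/side3.png',c['color'][:,:,::-1])
# into holder frame, side-camera origin (bias +1,-4.2 mm)
a=np.radians(HA); A=np.array([[np.cos(a),np.sin(a)],[-np.sin(a),np.cos(a)]])
V=W.copy(); V[...,:2]=(W[...,:2]-HO-[.001,-.0042])@A.T
dark=(c['color'].max(-1)<110)[...,None]
V2=np.where(dark,V,np.nan)
T=((-.21,-.04),(-.075,.075))
for lo,hi in((.04,.06),(.05,.056)):
    P=reg(V2,*T,(lo,hi)); print(rect(P),np.percentile(P,[1,50,99],axis=0).round(4))
for nm,xr,yr in(('trailwall',(-.2,-.182),(-.05,.05)),('leftwall',(-.18,-.07),(.045,.06)),('rightwall',(-.18,-.07),(-.06,-.045)),('leadwall',(-.065,-.05),(-.05,.05))):
    P=reg(V2,xr,yr,(.04,.06)); print(nm,len(P),np.percentile(P,[5,50,95],axis=0).round(4).tolist() if len(P) else '')
cv2.imwrite('pics/c5.png',cv2.resize(cv2.imread('pics/side3.png')[160:260,290:420],None,fx=5,fy=5,interpolation=cv2.INTER_CUBIC))
E
```

```text
t 9.62 shift cm [0.05 0.98 0.13] turn [-0.01 -0.    0.03] toolY yaw -11.27 pos [ 0.5081 -0.0075  0.0933] F [ 0.6 -0.3 -5.2] w 0.0109 q [-0.09  0.37  1.78  0.    0.99  0.11]
[array([-136.1,   -7.5]), array([131.6, 126.6]), 87.9, 374] [[-0.1972 -0.0552  0.0403]
 [-0.1457 -0.024   0.0482]
 [-0.0735  0.0557  0.059 ]]
[array([-134.8,   -8.9]), array([129.4, 122.3]), 88.4, 104] [[-0.1971 -0.0731  0.05  ]
 [-0.1365 -0.0214  0.0515]
 [-0.075   0.0548  0.0557]]
trailwall 35 [[-0.1976, -0.0495, 0.0414], [-0.1897, -0.0209, 0.049], [-0.1832, -0.0001, 0.0527]]
leftwall 42 [[-0.1772, 0.0493, 0.0408], [-0.1484, 0.0531, 0.0462], [-0.0781, 0.0558, 0.0519]]
rightwall 115 [[-0.1724, -0.0539, 0.041], [-0.1263, -0.0507, 0.0475], [-0.0799, -0.048, 0.0535]]
leadwall 0
```

View pics/c5.png

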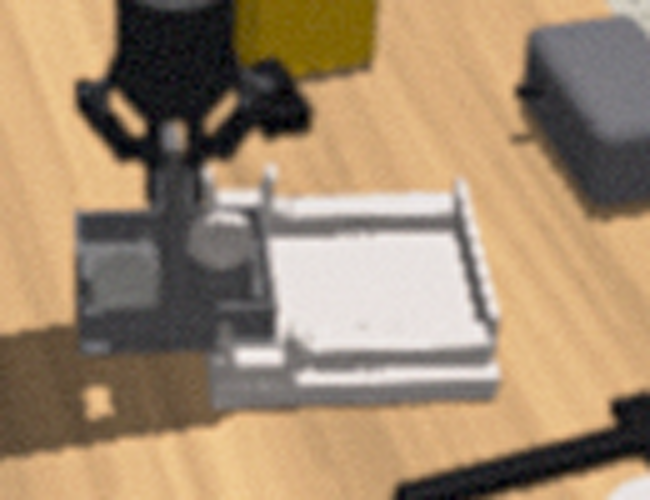

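Request:
{"op": "play_rows", "data": {"targets": [{"x":0.03,"y":0.3,"z":0.05,"ax":0,"ay":0,"az":0,"grip":0.5},{"x":0.03,"y":0.9,"z":0.05,"ax":0,"ay":0,"az":0,"grip":0.5},{"x":0.03,"y":1.7,"z":0.05,"ax":0,"ay":0,"az":0,"grip":0.5},{"x":0.03,"y":2.6,"z":0.05,"ax":0,"ay":0,"az":0,"grip":0.5},{"x":0.03,"y":3.5,"z":0.05,"ax":0,"ay":0,"az":0,"grip":0.5},{"x":0.03,"y":4.4,"z":0.05,"ax":0,"ay":0,"az":0,"grip":0.5},{"x":0.03,"y":5.2,"z":0.05,"ax":0,"ay":0,"az":0,"grip":0.5},{"x":0.03,"y":5.7,"z":0.05,"ax":0,"ay":0,"az":0,"grip":0.5},{"x":0.03,"y":6,"z":0.05,"ax":0,"ay":0,"az":0,"grip":0.5},{"x":0.03,"y":6,"z":0.05,"ax":0,"ay":0,"az":0,"grip":0.5}]}}

```text
time_s: 11.02
tool_pos: [0.5671, -0.0189, 0.0927]
ee_rot: [-0.0, 0.773, 0.634, -0.0]
force: [-0.6, -0.7, -5.0]
gripper_width: 0.0111
grip_force: 58.5
```

```bash
python3 -c "
from h import *
go(*hp(0),.092,-11.3)"
```

```text
t 11.03 shift cm [0.01 7.47 0.07] turn [-0.01  0.    0.03] toolY yaw -11.27 pos [ 0.5671 -0.0189  0.0927] F [-0.6 -0.7 -5. ] w 0.0111 q [-0.1   0.49  1.61  0.    1.05  0.1 ]
```

Request:
{"op": "play_rows", "data": {"targets": [{"x":0,"y":0.3,"z":0.05,"ax":0,"ay":0,"az":0,"grip":0.5},{"x":0,"y":1,"z":0.05,"ax":0,"ay":0,"az":0,"grip":0.5},{"x":0,"y":2,"z":0.05,"ax":0,"ay":0,"az":0,"grip":0.5},{"x":0,"y":3,"z":0.05,"ax":0,"ay":0,"az":0,"grip":0.5},{"x":0,"y":4,"z":0.05,"ax":0,"ay":0,"az":0,"grip":0.5},{"x":0,"y":5,"z":0.05,"ax":0,"ay":0,"az":0,"grip":0.5},{"x":0,"y":5.8,"z":0.05,"ax":0,"ay":0,"az":0,"grip":0.5},{"x":0,"y":6.4,"z":0.05,"ax":0,"ay":0,"az":0,"grip":0.5},{"x":0,"y":6.8,"z":0.05,"ax":0,"ay":0,"az":0,"grip":0.5},{"x":0,"y":7,"z":0.05,"ax":0,"ay":0,"az":0,"grip":0.5}]}}

```text
time_s: 12.28
tool_pos: [0.6358, -0.0326, 0.0922]
ee_rot: [-0.0, 0.773, 0.634, -0.0]
force: [0.2, -0.7, -4.2]
gripper_width: 0.0109
grip_force: 58.5
```

```bash
python3 -c "
from h import *
go(*hp(0),.089,-11.3)"
```

```text
t 12.28 shift cm [0.01 0.46 0.32] turn [-0.01  0.    0.03] toolY yaw -11.27 pos [ 0.6358 -0.0326  0.0922] F [ 0.2 -0.7 -4.2] w 0.0109 q [-0.11  0.63  1.39  0.    1.13  0.09]
```

Request:
{"op": "play_rows", "data": {"targets": [{"x":0,"y":0.15,"z":0.1,"ax":0,"ay":0,"az":0,"grip":0.5},{"x":0,"y":0.25,"z":0.15,"ax":0,"ay":0,"az":0,"grip":0.5},{"x":0,"y":0.35,"z":0.2,"ax":0,"ay":0,"az":0,"grip":0.5},{"x":0,"y":0.42,"z":0.22,"ax":0,"ay":0,"az":0,"grip":0.5},{"x":0,"y":0.48,"z":0.22,"ax":0,"ay":0,"az":0,"grip":0.5},{"x":0,"y":0.52,"z":0.22,"ax":0,"ay":0,"az":0,"grip":0.5}]}}

```text
time_s: 13.02
tool_pos: [0.6403, -0.0334, 0.0902]
ee_rot: [-0.001, 0.773, 0.634, -0.001]
force: [-7.9, 2.6, 1.4]
gripper_width: 0.0109
grip_force: 59.5
```

```bash
python3 -c "
from h import *
go(*hp(0),.089,-11.3)"
```

```text
t 13.03 shift cm [0.   0.01 0.12] turn [-0.1  -0.    0.03] toolY yaw -11.27 pos [ 0.6403 -0.0334  0.0902] F [-7.9  2.6  1.4] w 0.0109 q [-0.11  0.64  1.37  0.    1.13  0.09]
```

Request:
{"op": "play_rows", "data": {"targets": [{"x":0,"y":-0.02,"z":0.05,"ax":0,"ay":0,"az":0,"grip":0.5},{"x":0,"y":-0.04,"z":0.08,"ax":0,"ay":0,"az":0,"grip":0.5},{"x":0,"y":-0.04,"z":0.08,"ax":0,"ay":0,"az":0,"grip":0.5},{"x":0,"y":-0.04,"z":0.08,"ax":0,"ay":0,"az":0,"grip":0.5}]}}

```text
time_s: 13.52
tool_pos: [0.6401, -0.0334, 0.0898]
ee_rot: [-0.0, 0.773, 0.634, -0.0]
force: [-6.2, 1.1, 2.0]
gripper_width: 0.011
grip_force: 59.5
```

```bash
python3 - 2>/dev/null <<'E'
from h import *
go(*hp(0),.089,-11.3)
c=avg('side',3); W=cloud(c); cv2.imwrite('pics/side4.png',c['color'][:,:,::-1])
a=np.radians(HA); A=np.array([[np.cos(a),np.sin(a)],[-np.sin(a),np.cos(a)]])
V=W.copy(); V[...,:2]=(W[...,:2]-HO-[.001,-.0042])@A.T
V2=np.where((c['color'].max(-1)<110)[...,None],V,np.nan)
P=reg(V2,(-.08,.075),(-.057,.057),(.04,.054)); print(rect(P),np.percentile(P,[1,50,99],axis=0).round(4))
for nm,xr,yr in(('trail',(-.075,-.05),(-.05,.05)),('right',(-.05,.05),(-.06,-.045)),('left',(-.05,.05),(.045,.06)),('jar',(.01,.06),(-.04,.04))):
    P=reg(V,xr,yr,(.03,.085)); print(nm,len(P),np.percentile(P,[5,50,95],axis=0).round(4).tolist())
E
```

```text
t 13.53 shift cm [0.01 0.02 0.08] turn [-0.04 -0.    0.03] toolY yaw -11.27 pos [ 0.6401 -0.0334  0.0898] F [-6.2  1.1  2. ] w 0.011 q [-0.11  0.64  1.37  0.    1.13  0.09]
[array([-1.2,  0.7]), array([111.6, 128.7]), 89.2, 334] [[-0.0649 -0.0534  0.0402]
 [-0.0137 -0.0215  0.0459]
 [ 0.0617  0.0553  0.0532]]
trail 61 [[-0.0651, -0.0489, 0.0326], [-0.062, -0.0161, 0.0459], [-0.0512, 0.0468, 0.0492]]
right 193 [[-0.0448, -0.0587, 0.0323], [-0.0007, -0.0504, 0.0417], [0.0437, -0.0468, 0.0726]]
left 81 [[-0.0444, 0.0508, 0.0319], [-0.0199, 0.0539, 0.0427], [0.0352, 0.0569, 0.0484]]
jar 190 [[0.0152, -0.0265, 0.0346], [0.0306, -0.0188, 0.0647], [0.0478, 0.0103, 0.0758]]
```

Request:
{"op": "play_rows", "data": {"targets": [{"x":0,"y":0,"z":0,"ax":0,"ay":0,"az":0,"grip":1.2},{"x":0,"y":0,"z":0,"ax":0,"ay":0,"az":0,"grip":1.6},{"x":0,"y":0,"z":0,"ax":0,"ay":0,"az":0,"grip":2.5},{"x":0,"y":0,"z":0,"ax":0,"ay":0,"az":0,"grip":4},{"x":0,"y":0,"z":0,"ax":0,"ay":0,"az":0,"grip":5},{"x":0,"y":0,"z":0,"ax":0,"ay":0,"az":0,"grip":6},{"x":0,"y":0,"z":-1.5,"ax":0,"ay":0,"az":0,"grip":6},{"x":0,"y":0,"z":-4,"ax":0,"ay":0,"az":0,"grip":6},{"x":0,"y":0,"z":-8,"ax":0,"ay":0,"az":0,"grip":6},{"x":0,"y":0,"z":-11,"ax":0,"ay":0,"az":0,"grip":6}]}}

```text
time_s: 14.92
tool_pos: [0.6407, -0.0335, 0.2023]
ee_rot: [0.001, 0.773, 0.634, 0.001]
force: [-0.2, 1.3, 0.2]
gripper_width: 0.06
grip_force: 0.0
```

```bash
python3 -c "
from h import *
go(.460,-.322,.20,-81.6)"
```

```text
t 14.93 shift cm [-31.82 -12.09   0.2 ] turn [ 0.11 -0.09 70.33] toolY yaw -11.27 pos [ 0.6407 -0.0335  0.2023] F [-0.2  1.3  0.2] w 0.06 q [-0.11  0.53  1.27 -0.    1.34  0.09]
```

Request:
{"op": "play_rows", "data": {"targets": [{"x":-3.2,"y":-1.2,"z":0,"ax":0,"ay":0,"az":7,"grip":7},{"x":-6.4,"y":-2.4,"z":0,"ax":0,"ay":0,"az":14,"grip":7},{"x":-9.6,"y":-3.6,"z":0,"ax":0,"ay":0,"az":21,"grip":7},{"x":-12.8,"y":-4.8,"z":0,"ax":0,"ay":0,"az":28,"grip":7},{"x":-16,"y":-6,"z":0,"ax":0,"ay":0,"az":35,"grip":7},{"x":-19.2,"y":-7.2,"z":0,"ax":0,"ay":0,"az":42,"grip":7},{"x":-22.4,"y":-8.5,"z":0,"ax":0,"ay":0,"az":49,"grip":7},{"x":-25.6,"y":-9.7,"z":0,"ax":0,"ay":0,"az":56,"grip":7},{"x":-28.8,"y":-10.9,"z":0,"ax":0,"ay":0,"az":63,"grip":7},{"x":-31.8,"y":-12.1,"z":0,"ax":0,"ay":0,"az":70.3,"grip":7}]}}

```text
time_s: 16.18
tool_pos: [0.4591, -0.3228, 0.2005]
ee_rot: [0.0, 0.997, 0.071, 0.0]
force: [0.2, -0.7, -0.5]
gripper_width: 0.0699
grip_force: 0.0
```

Request:
{"op": "play_rows", "data": {"targets": [{"x":0,"y":0,"z":4,"ax":0,"ay":0,"az":0,"grip":7},{"x":0,"y":0,"z":8,"ax":0,"ay":0,"az":0,"grip":7},{"x":0,"y":0,"z":10,"ax":0,"ay":0,"az":0,"grip":7},{"x":0,"y":0,"z":10,"ax":0,"ay":0,"az":0,"grip":7}]}}

```text
time_s: 16.68
tool_pos: [0.4594, -0.3215, 0.099]
ee_rot: [-0.001, 0.997, 0.073, -0.001]
force: [0.8, -0.4, 0.1]
gripper_width: 0.0699
grip_force: 0.0
```

```bash
python3 - 2>/dev/null <<'E'
from h import *
go(.460,-.322,.017,-81.6)
c=avg('top',3); W=cloud(c)
for a,b in((.012,.11),(.022,.034),(.04,.052)):
    P=reg(W,(.52,.76),(-.16,.1),(a,b)); P=P[np.abs((P[:,:2]-HO)@[.196,.981])<(.062)]; print(a,rect(P))
T=reg(W,(.52,.76),(-.16,.1),(.085,.11)); print('handle',rect(T),T.mean(0), HO)
P=reg(W,(.52,.76),(-.16,.1),(.043,.052)); a=np.radians(HA); A=np.array([[np.cos(a),np.sin(a)],[-np.sin(a),np.cos(a)]])
q=(P[:,:2]-HO)@A.T; print(np.percentile(q,[2,98],axis=0).round(4))
for n,(lo,hi) in dict(jar=(.066,.082),tin=(.04,.0545)).items():
    P=reg(W,(.52,.76),(-.16,.1),(lo,hi)); q=(P[:,:2]-HO)@A.T; k=(abs(q[:,1])<.05)&(abs(q[:,0])<.058); print(n,q[k].mean(0).round(4),q[k].std(0).round(4),k.sum())
E
```

```text
t 16.68 shift cm [0.07 0.06 8.2 ] turn [-0.07  0.06  0.03] toolY yaw -81.57 pos [ 0.4594 -0.3215  0.099 ] F [ 0.8 -0.4  0.1] w 0.0699 q [-0.68  0.47  1.62  0.    1.06  0.75]
0.012 [array([619.2, -29.1]), array([123.6, 186.9]), 78.7, 2297]
0.022 [array([616.7, -28.4]), array([123.1, 179.1]), 78.9, 847]
0.04 [array([643.4, -34.7]), array([122.4, 137.8]), 77.6, 490]
handle [array([634.8, -31.5]), array([106. ,   0.9]), 78.6, 27] [ 0.63508821 -0.02944777  0.10221888] [ 0.6404 -0.0334]
[[-0.067  -0.0715]
 [ 0.066   0.0754]]
jar [ 0.0311 -0.0053] [0.01   0.0114] 141
tin [-0.0211 -0.0117] [0.0221 0.0206] 267
```

Request:
{"op": "play_rows", "data": {"targets": [{"x":0.05,"y":0.05,"z":3,"ax":0,"ay":0,"az":0,"grip":7},{"x":0.05,"y":0.05,"z":6,"ax":0,"ay":0,"az":0,"grip":7},{"x":0.05,"y":0.05,"z":7.8,"ax":0,"ay":0,"az":0,"grip":7},{"x":0.05,"y":0.05,"z":8.2,"ax":0,"ay":0,"az":0,"grip":7},{"x":0.05,"y":0.05,"z":8.2,"ax":0,"ay":0,"az":0,"grip":4},{"x":0.05,"y":0.05,"z":8.2,"ax":0,"ay":0,"az":0,"grip":2.5},{"x":0.05,"y":0.05,"z":8.2,"ax":0,"ay":0,"az":0,"grip":1.6},{"x":0.05,"y":0.05,"z":8.2,"ax":0,"ay":0,"az":0,"grip":0.7},{"x":0.05,"y":0.05,"z":8.2,"ax":0,"ay":0,"az":0,"grip":0.7},{"x":0.05,"y":0.05,"z":8.2,"ax":0,"ay":0,"az":0,"grip":0.7}]}}

```text
time_s: 18.08
tool_pos: [0.4605, -0.3225, 0.018]
ee_rot: [0.0, 0.997, 0.073, 0.0]
force: [-0.9, -0.3, 6.7]
gripper_width: 0.0132
grip_force: 58.9
```

```bash
python3 - 2>/dev/null <<'E'
from h import *
go(.460,-.322,.017,-81.6)
c=avg('top',3); W=cloud(c)
T=reg(W,(.52,.76),(-.16,.1),(.1,.13)); T=T[T[:,2]>np.median(T[:,2])-.01]; a=np.radians(HA); A=np.array([[np.cos(a),np.sin(a)],[-np.sin(a),np.cos(a)]])
print('handle',rect(T),((T[:,:2]-HO)@A.T).mean(0),T[:,2].mean())
E
```

```text
t 18.07 shift cm [-0.04 -0.06  0.1 ] turn [ 0.05 -0.04  0.03] toolY yaw -81.57 pos [ 0.4605 -0.3225  0.018 ] F [-0.9 -0.3  6.7] w 0.0132 q [-0.68  0.59  1.65 -0.    0.9   0.75]
handle [array([640.1, -31.7]), array([107.5,  12.1]), 79.0, 176] [-0.0009837   0.00155327] 0.11533598789226761
```

Request:
{"op": "play_rows", "data": {"targets": [{"x":0,"y":0,"z":-0.5,"ax":0,"ay":0,"az":0,"grip":0.7},{"x":0,"y":0,"z":-2,"ax":0,"ay":0,"az":0,"grip":0.7},{"x":0,"y":0,"z":-4.5,"ax":0,"ay":0,"az":0,"grip":0.7},{"x":0,"y":0,"z":-7,"ax":0,"ay":0,"az":0,"grip":0.7},{"x":0,"y":0,"z":-9,"ax":0,"ay":0,"az":0,"grip":0.7},{"x":0,"y":0,"z":-10,"ax":0,"ay":0,"az":0,"grip":0.7},{"x":0,"y":0,"z":-10,"ax":0,"ay":0,"az":0,"grip":0.7}]}}

```text
time_s: 19.1
tool_pos: [0.4603, -0.3223, 0.1179]
ee_rot: [0.0, 0.997, 0.074, 0.0]
force: [-0.0, 0.2, -1.5]
gripper_width: 0.013
grip_force: 58.5
```

```bash
python3 -c "
from h import *
print(hp(-.084)); go(*hp(-.084),.118,-11.3)"
```

```text
[ 0.55802837 -0.01694052]
t 19.1 shift cm [ 1.414e+01 -2.877e+01 -2.000e-02] turn [ 6.000e-02 -1.000e-02 -7.027e+01] toolY yaw -81.57 pos [ 0.4603 -0.3223  0.1179] F [-0.   0.2 -1.5] w 0.013 q [-0.68  0.44  1.61  0.    1.09  0.75]
```

Request:
{"op": "play_rows", "data": {"targets": [{"x":0.5,"y":-1,"z":0,"ax":0,"ay":0,"az":-3,"grip":0.7},{"x":1.4,"y":-2.9,"z":0,"ax":0,"ay":0,"az":-8,"grip":0.7},{"x":2.6,"y":-5.2,"z":0,"ax":0,"ay":0,"az":-14,"grip":0.7},{"x":3.8,"y":-7.7,"z":0,"ax":0,"ay":0,"az":-20,"grip":0.7},{"x":5,"y":-10.2,"z":0,"ax":0,"ay":0,"az":-26,"grip":0.7},{"x":6.2,"y":-12.6,"z":0,"ax":0,"ay":0,"az":-32,"grip":0.7},{"x":7.4,"y":-15,"z":0,"ax":0,"ay":0,"az":-38,"grip":0.7},{"x":8.6,"y":-17.5,"z":0,"ax":0,"ay":0,"az":-44,"grip":0.7},{"x":9.8,"y":-20,"z":0,"ax":0,"ay":0,"az":-50,"grip":0.7},{"x":11,"y":-22.4,"z":0,"ax":0,"ay":0,"az":-56,"grip":0.7}]}}

```text
time_s: 20.35
tool_pos: [0.5359, -0.0828, 0.1164]
ee_rot: [-0.001, 0.844, 0.536, -0.001]
force: [0.2, -0.6, -1.6]
gripper_width: 0.0133
grip_force: 58.5
```

```bash
python3 -c "
from h import *
go(*hp(-.084),.118,-11.3)"
```

```text
t 20.35 shift cm [ 6.9  -0.81 -0.16] turn [ -0.09   0.   -13.92] toolY yaw -25.22 pos [ 0.5359 -0.0828  0.1164] F [ 0.2 -0.6 -1.6] w 0.0133 q [-0.22  0.41  1.66  0.    1.07  0.22]
```

Request:
{"op": "play_rows", "data": {"targets": [{"x":2,"y":-0.2,"z":0,"ax":0,"ay":0,"az":-5,"grip":0.7},{"x":3.8,"y":-0.4,"z":0,"ax":0,"ay":0,"az":-9,"grip":0.7},{"x":5.4,"y":-0.6,"z":0,"ax":0,"ay":0,"az":-12,"grip":0.7},{"x":6.4,"y":-0.75,"z":0,"ax":0,"ay":0,"az":-13.5,"grip":0.7},{"x":6.7,"y":-0.8,"z":0,"ax":0,"ay":0,"az":-13.9,"grip":0.7},{"x":6.7,"y":-0.8,"z":0,"ax":0,"ay":0,"az":-13.9,"grip":0.7},{"x":6.7,"y":-0.8,"z":0,"ax":0,"ay":0,"az":-13.9,"grip":0.7}]}}

```text
time_s: 21.22
tool_pos: [0.5578, -0.021, 0.1173]
ee_rot: [0.0, 0.776, 0.631, -0.0]
force: [-0.4, -0.1, -2.0]
gripper_width: 0.013
grip_force: 58.5
```

```bash
python3 - 2>/dev/null <<'E'
from h import *
go(*hp(-.084),.06,-11.3)
a=np.radians(HA); A=np.array([[np.cos(a),np.sin(a)],[-np.sin(a),np.cos(a)]])
for n,b in(('top',(0,0)),('side',(.001,-.0042))):
    c=avg(n,3); V=cloud(c); V[...,:2]=(V[...,:2]-HO-b)@A.T; cv2.imwrite(f'pics/{n}5.png',c['color'][:,:,::-1])
    P=reg(V,(-.12,-.05),(-.13,.13),(.09,.122)); P=P[abs(P[:,1])>.04]
    for s in(1,-1):
        Q=P[P[:,1]*s>0]; print(n,s,len(Q),np.percentile(Q,[2,50,98],axis=0).round(4).tolist() if len(Q) else '')
cv2.imwrite('pics/c6.png',cv2.resize(cv2.imread('pics/side5.png')[120:260,280:430],None,fx=4,fy=4,interpolation=cv2.INTER_CUBIC))
E
```

```text
t 21.23 shift cm [ 0.4  -0.06  5.73] turn [ 0.    0.   -0.42] toolY yaw -11.72 pos [ 0.5578 -0.021   0.1173] F [-0.4 -0.1 -2. ] w 0.013 q [-0.1   0.44  1.62 -0.    1.09  0.1 ]
top 1 83 [[-0.0942, 0.0427, 0.1024], [-0.0847, 0.0816, 0.1091], [-0.0715, 0.0953, 0.1121]]
top -1 85 [[-0.0952, -0.1032, 0.1059], [-0.085, -0.0893, 0.1095], [-0.0726, -0.0422, 0.112]]
side 1 13 [[-0.0818, 0.0726, 0.1063], [-0.0748, 0.0807, 0.1092], [-0.0706, 0.0902, 0.111]]
side -1 122 [[-0.0955, -0.1037, 0.0999], [-0.0843, -0.077, 0.1083], [-0.0721, -0.0408, 0.1112]]
```

View pics/c6.png

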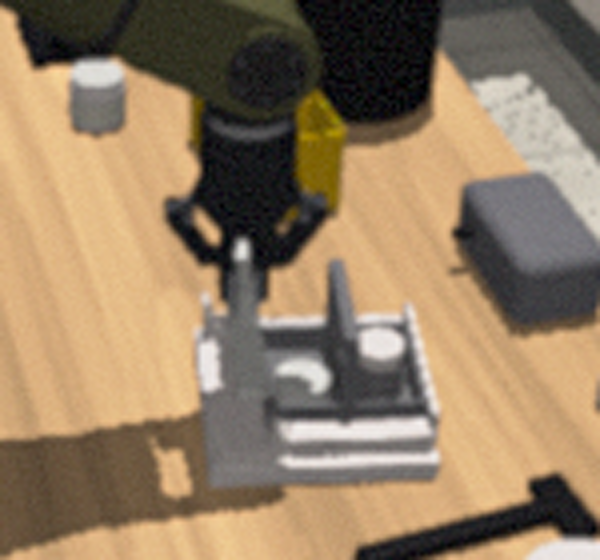

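Request:
{"op": "play_rows", "data": {"targets": [{"x":0.2,"y":-0.02,"z":0.5,"ax":0,"ay":0,"az":-0.4,"grip":0.7},{"x":0.4,"y":-0.03,"z":1.5,"ax":0,"ay":0,"az":-0.4,"grip":0.7},{"x":0.4,"y":-0.03,"z":2.8,"ax":0,"ay":0,"az":-0.4,"grip":0.7},{"x":0.4,"y":-0.03,"z":4,"ax":0,"ay":0,"az":-0.4,"grip":0.7},{"x":0.4,"y":-0.03,"z":5,"ax":0,"ay":0,"az":-0.4,"grip":0.7},{"x":0.4,"y":-0.03,"z":5.6,"ax":0,"ay":0,"az":-0.4,"grip":0.7},{"x":0.4,"y":-0.03,"z":5.9,"ax":0,"ay":0,"az":-0.4,"grip":0.7},{"x":0.4,"y":-0.03,"z":6.1,"ax":0,"ay":0,"az":-0.4,"grip":0.7},{"x":0.4,"y":-0.03,"z":6.2,"ax":0,"ay":0,"az":-0.4,"grip":0.7},{"x":0.4,"y":-0.03,"z":6.3,"ax":0,"ay":0,"az":-0.4,"grip":0.7}]}}

```text
time_s: 22.78
tool_pos: [0.5585, -0.0166, 0.0544]
ee_rot: [0.0, 0.773, 0.634, 0.0]
force: [0.4, 0.7, -1.5]
gripper_width: 0.013
grip_force: 58.5
```

```bash
python3 -c "
from h import *
go(*hp(-.084),.054,-11.3)"
```

```text
t 22.77 shift cm [-0.04 -0.04  0.04] turn [ 0.02 -0.    0.03] toolY yaw -11.27 pos [ 0.5585 -0.0166  0.0544] F [ 0.4  0.7 -1.5] w 0.013 q [-0.1   0.53  1.65  0.    0.96  0.1 ]
```

Not yet in contact; creep down until the force changes.

Request:
{"op": "play_rows", "data": {"targets": [{"x":0,"y":0,"z":0.05,"ax":0,"ay":0,"az":0,"grip":0.7},{"x":0,"y":0,"z":0.1,"ax":0,"ay":0,"az":0,"grip":0.7},{"x":0,"y":0,"z":0.1,"ax":0,"ay":0,"az":0,"grip":0.7}]}}

```text
time_s: 23.15
tool_pos: [0.5585, -0.0166, 0.0539]
ee_rot: [0.0, 0.773, 0.634, 0.0]
force: [-3.8, 1.0, 5.7]
gripper_width: 0.0131
grip_force: 59.9
```

Request:
{"op": "play_rows", "data": {"targets": [{"x":0,"y":0,"z":0,"ax":0,"ay":0,"az":0,"grip":1.4},{"x":0,"y":0,"z":0,"ax":0,"ay":0,"az":0,"grip":1.8},{"x":0,"y":0,"z":0,"ax":0,"ay":0,"az":0,"grip":2.6},{"x":0,"y":0,"z":0,"ax":0,"ay":0,"az":0,"grip":3.5},{"x":0,"y":0,"z":0,"ax":0,"ay":0,"az":0,"grip":3.5},{"x":0,"y":0,"z":-1,"ax":0,"ay":0,"az":0,"grip":3.5},{"x":0,"y":0,"z":-3.5,"ax":0,"ay":0,"az":0,"grip":3.5},{"x":0,"y":0,"z":-7,"ax":0,"ay":0,"az":0,"grip":3.5},{"x":0,"y":0,"z":-11,"ax":0,"ay":0,"az":0,"grip":3.5},{"x":0,"y":0,"z":-15,"ax":0,"ay":0,"az":0,"grip":3.5}]}}

```text
time_s: 24.4
tool_pos: [0.5582, -0.0166, 0.2054]
ee_rot: [0.0, 0.773, 0.634, 0.0]
force: [0.5, -0.3, 0.0]
gripper_width: 0.0351
grip_force: 0.0
```

Request:
{"op": "play_rows", "data": {"targets": [{"x":5,"y":-1,"z":0,"ax":0,"ay":0,"az":0,"grip":3.5},{"x":10,"y":-2,"z":0,"ax":0,"ay":0,"az":0,"grip":3.5},{"x":15,"y":-3,"z":0,"ax":0,"ay":0,"az":0,"grip":3.5},{"x":20,"y":-4,"z":0,"ax":0,"ay":0,"az":0,"grip":3.5},{"x":25,"y":-5,"z":0,"ax":0,"ay":0,"az":0,"grip":3.5},{"x":25,"y":-5,"z":0,"ax":0,"ay":0,"az":0,"grip":3.5}]}}

```text
time_s: 25.15
tool_pos: [0.5576, 0.2413, 0.2037]
ee_rot: [-0.0, 0.772, 0.636, 0.0]
force: [0.3, -0.7, -0.1]
gripper_width: 0.0349
grip_force: 0.0
```

```bash
python3 - 2>/dev/null <<'E'
from h import *
go(*hp(-.084),.2,-11.3)
a=np.radians(HA); A=np.array([[np.cos(a),np.sin(a)],[-np.sin(a),np.cos(a)]])
c=avg('top',3); V=cloud(c); V[...,:2]=(V[...,:2]-HO)@A.T; cv2.imwrite('pics/top6.png',c['color'][:,:,::-1])
P=reg(V,(-.13,-.066),(-.13,.13),(.038,.052)); 
for s in(1,-1):
    Q=P[P[:,1]*s>.03]; print(s,rect(Q),np.percentile(Q,[2,50,98],axis=0).round(4).tolist())
print('block',rect(reg(V,(-.13,-.066),(-.05,.05),(.07,.1))))
print('handle',rect(reg(V,(-.05,.05),(-.1,.1),(.108,.13))))
print('jar',rect(reg(V,(.008,.06),(-.05,.05),(.069,.082))))
print('tin',rect(reg(V,(-.054,-.008),(-.048,.048),(.041,.056))))
cv2.imwrite('pics/c7.png',cv2.resize(cv2.imread('pics/top6.png')[120:240,180:440],None,fx=3,fy=3,interpolation=cv2.INTER_CUBIC))
E
```

```text
t 25.15 shift cm [-25.34   5.     0.36] turn [ 0.01 -0.03  0.24] toolY yaw -11.06 pos [0.5576 0.2413 0.2037] F [ 0.3 -0.7 -0.1] w 0.0349 q [0.35 0.45 1.38 0.   1.31 0.54]
1 [array([-84.5,  65.2]), array([36.4, 69.6]), 0.1, 196] [[-0.0962, 0.0314, 0.0398], [-0.0834, 0.0675, 0.0462], [-0.0675, 0.0987, 0.0496]]
-1 [array([-82.8, -64.9]), array([69.7, 34.5]), 86.0, 196] [[-0.0954, -0.0984, 0.0397], [-0.0832, -0.0667, 0.0459], [-0.0678, -0.0317, 0.0494]]
block [array([-83.1,   0.6]), array([43.5, 14.3]), 89.6, 79]
handle [array([-0.5,  1.6]), array([107.4,  12.3]), 89.8, 168]
jar [array([31.7, -4.6]), array([34.1, 39.4]), 9.6, 138]
tin [array([-31.9, -13.4]), array([43.7, 43. ]), 11.8, 174]
```

View pics/c7.png

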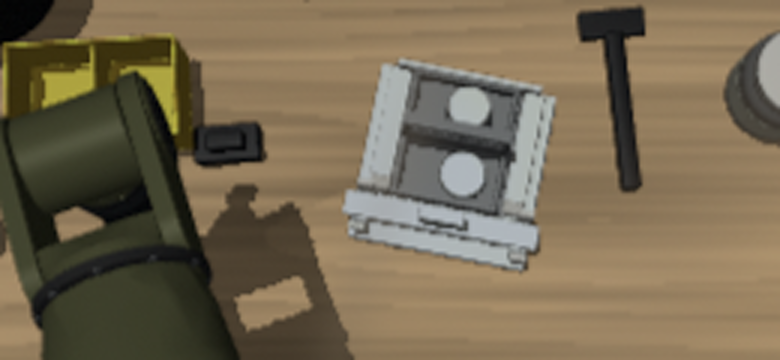

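The picture shows the tray home, with the jar and tin upright in it. The bar lies flat in both saddles (its block is at crop pixel 443,217), and the bystanders are where they were. I'm handing the job in.

```bash
python3 -c "
from station import finish_job; print(finish_job())"
```

```text
the job is handed in; nothing more can be done
None
```

I handed the job in at about 25 s: by the last camera check, the loaded tray is home against the back stop with jar and tin upright, and the bar lies flat and centred in both saddles; no verdict came back.

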